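# Sweep the aluminium blanks into the yellow bay

### The arm

A 7-joint arm with a two-finger parallel gripper is mounted at the origin on the work surface. World frame = base frame: x ahead of the robot, y to its left, z up, the work surface at z = 0. Lengths are in mm, angles in rad, forces in N, time in s.
With the tool pointing down it reaches from about 400 to 875 mm from the base axis. Payload 19.3 kg.
Tool frame: the origin (TCP) lies midway between the tips of the shut fingers; the grasp point (between the pads) lies 19 mm behind it (env.tcp_to_grasp is the distance from the TCP to the grasp point, in mm); z points along the fingers, y is the line along which they close (so a half turn about z gives the same grasp; the last joint's range is limited). The gripper opens to 85 mm and grips with 20 to 120 N. Pads are 22 mm wide; open, the fingers measure 114 mm over their backs; the gripper's body (76 mm by 85 mm) begins 54 mm behind the grasp point. The pads swing forward as they close: fully open they stand 13 mm farther back than shut.
Start: joints at [-1.319, 0.521, -0.036, 1.599, 0.021, 1.021, -0.113], TCP at [197.69, 592.902, 231.291] pointing down, gripper open.
Joint ranges: [-2.91, 2.91], [-0.3, 2.13], [-1.5, 1.42], [0.17, 2.43], [-1.26, 4.41], [0.16, 1.93], [-2.52, 2.52]. Speed limits (rad/s): [1.89, 1.89, 2.39, 2.39, 3.01, 3.01, 3.01].

### API

Orientations are given as [roll, pitch, yaw] about the fixed x, y, z axes, in that order (R = Rz(yaw) Ry(pitch) Rx(roll)).
In Python, from bench import env gives the robot as it stands. The module is installed in compiled form; this text tells all that it offers. Calls block until the motion is done:
- env.move_to(position, orientation): joint-space move of the TCP to a pose.
- env.line_to(position, attitude=None, v=150, threshold=None): straight line of the TCP; attitude=None keeps the orientation; v is the mean speed in mm/s. With threshold (N) it stops when the force on the tool has changed by that much, and returns True; else False.
- env.set_joints(angles): joint-space move.
- env.gripper_to(opening, strength=None): finger opening in mm; strength is the grip in N (None keeps the last); returns when the fingers have stopped.
- env.pause(seconds).
- env.ik(position, orientation): joint angles nearest the present ones, or None.
- env.snapshot(name): name is "scene" or "top" or "wrist"; returns a dict with "frame" (420x560x3 uint8, red, green, blue), "mtx" (3x3 intrinsics, pixels), "dist_coeffs" ([k1, k2, p1, p2, k3] as OpenCV has them; the pictures are not rectified), "rvec" (rotation vector, rad) and "tvec" (3), from world to camera coordinates, as OpenCV has them; the wrist camera has in their place "tool_from_camera" (4x4, takes a point from camera to tool coordinates, whose origin is the TCP and whose axes are the flange's). Camera axes: x right, y down, z forward; pixel columns grow to the right and rows downward; lengths in mm; the calibration is good to about 2 mm. A picture is of the moment at which its call begins: read the wrist's pose just before it. There is no depth.
A pose or a line that the arm cannot do raises env.IKError and nothing moves.
- env.hand_in(): hands the job in; it is judged then, once.
Readings, each from a call of its own:
- env.read_time(): time.
- env.read_joint_positions(): joint angles.
- env.read_dq(): joint speeds.
- env.read_effort(): joint torques, N m.
- env.read_tool_pos(): TCP position.
- env.read_tcp_rot(): TCP orientation.
- env.read_ft_force(): force on the tool from outside, world axes, zero at the start.
- env.read_torque(): the same for the moment, N m.
- env.read_opening(): finger opening in mm.
- env.read_gripper_force(): force on a finger pad.
Only numpy, scipy, OpenCV 4.12 (cv2) and the standard library are available. Lean on these libraries where they do the work, as an engineer would, in place of code of your own. Each camera call takes 0.05 s, during which the arm holds its last target. There are 200 camera calls.

### The job

Pick up the wooden-handled straightedge and use it to push the three loose aluminium blanks together, as one group, across the bench into the yellow-outlined bay, so that all three lie flat inside the outline. Push them only with the straightedge, never with the gripper itself. Then let go of the straightedge, leaving it standing on its bar on the bench.

Things in the scene. Friction and masses are not known exactly. Their poses are not given: they have to be found in the camera images.
- straightedge: Straightedge: a straight square steel bar 210 mm long, 24 mm thick, 24 mm high, standing on the bench, with a wooden handle block on top at mid-length: 44 mm along the bar, 26 mm across it, rising from 24 to 80 mm above the bar's underside; 0.32 kg. Grip the handle across its 26 mm. Origin: centre of the bar's underside. x along the bar, y across it (the long faces at y = +-12 mm do the pushing), z up.
- blank_b: Aluminium blank, the middle one of a loose row of three, well apart from the bays: silver-grey flat disc, 44 mm across, 10 mm thick, about 40 g, lying loose and flat on the bench, with a small dark centre mark. Origin: centre of its underside, on the bench top.
- blank_a: Aluminium blank, the end of the row nearer the robot, 55 to 70 mm from the middle one: silver-grey flat disc, 44 mm across, 10 mm thick, about 40 g, lying loose and flat on the bench, with a small dark centre mark. Origin: centre of its underside, on the bench top.
- blank_c: Aluminium blank, the end of the row farther from the robot, 55 to 70 mm from the middle one: silver-grey flat disc, 44 mm across, 10 mm thick, about 40 g, lying loose and flat on the bench, with a small dark centre mark. Origin: centre of its underside, on the bench top.
- yellow_bay: Yellow bay: a rectangle outlined by a flat yellow painted stripe 10 mm wide on the bench, 270 by 120 mm over the outside of the stripe, nothing standing up, empty. It lies to the left or the right of the row of blanks, its long side roughly facing them; a similar blue bay holding brass discs lies on the other side. Origin: centre of the rectangle on the bench top; x along the 270 mm side, y along the 120 mm side. Fixed.
Mind the look-alikes: they are no part of the job. Several things have the shape of the straightedge; the one meant has the colours described above. Leave any green look-alike of the blank_b alone.

How it is judged (in metres and radians):
On the way:
1. the straightedge is held and all three blanks are moving along together (each faster than 5 mm/s) (contact force between the fingers and straightedge above 1 N and linear speed of each of straightedge, blank_a, blank_b, blank_c above 0.005 m/s), for 0.1 s.
At the end, for the whole second after the job is handed in: The centre of each aluminium blank is inside the yellow bay, at least 15 mm in from the outer edge of its outline (a rim may overhang by 7 mm); all three lie flat on the bench at rest; the straightedge stands on its bar on the bench, upright within 10 degrees, at rest and released (x of blank_a in the frame of yellow_bay between -0.12 and 0.12 m and y of blank_a in the frame of yellow_bay between -0.045 and 0.045 m and height (world z) of each of blank_a, blank_b, blank_c, straightedge below 0.006 m and linear speed of each of blank_a, blank_b, blank_c, straightedge below 0.01 m/s and x of blank_b in the frame of yellow_bay between -0.12 and 0.12 m and y of blank_b in the frame of yellow_bay between -0.045 and 0.045 m and x of blank_c in the frame of yellow_bay between -0.12 and 0.12 m and y of blank_c in the frame of yellow_bay between -0.045 and 0.045 m and angle between straightedge's own z axis and vertical below 0.17 rad); the robot touches nothing.
It fails at once if the gripper or arm itself pushes a blank (contact force between any of the fingers, the arm and blank_a above 1 N or contact force between any of the fingers, the arm and blank_b above 1 N or contact force between any of the fingers, the arm and blank_c above 1 N).
It also fails if it takes over 45 s, if anything falls off the work surface, if the arm or the gripper's body presses on something with over 40 N, if the wrist force passes 120 N, or if a joint passes its speed limit or range.

## Working session

There is one attempt and no reset: what is moved stays moved. The work goes in short steps, each a Python script; the robot and the scene stay as the last script left them, time stands still between calls to the robot, and variables do not carry over. Pictures are saved under pics/ and viewed, at most 10 in all, crops included, and the job is handed in when it is done.

```bash
mkdir -p pics; cat > h.py <<'E'
import numpy as np, cv2
from bench import env
def snap(n,f):
    s=env.snapshot(n); cv2.imwrite(f'pics/{f}.png',cv2.cvtColor(s['frame'],cv2.COLOR_RGB2BGR))
    np.save(f'pics/{f}.npy',s,allow_pickle=True); return s
def ray(s,uv,z):
    uv=np.array(uv,float).reshape(-1,1,2)
    p=cv2.undistortPoints(uv,np.array(s['mtx']),np.array(s['dist_coeffs'])).reshape(-1,2)
    d=np.c_[p,np.ones(len(p))]
    R=cv2.Rodrigues(np.array(s['rvec'],float))[0]; t=np.array(s['tvec'],float).ravel()
    c=-R.T@t; d=d@R
    return c+d*((z-c[2])/d[:,2])[:,None]
E
python3 - <<'E'
from h import *
snap('top','top1'); snap('scene','scene1'); print(env.read_tcp_rot(),env.read_opening())
E
```

```text
[-3.14063290e+00  6.50500939e-05  2.81977254e+00] 85.41580405032198
```

View pics/top1.png

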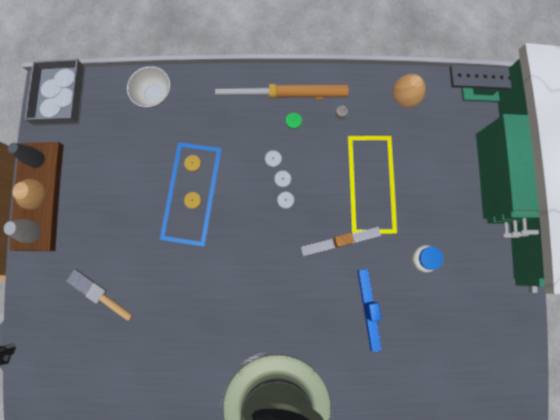

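View pics/scene1.png

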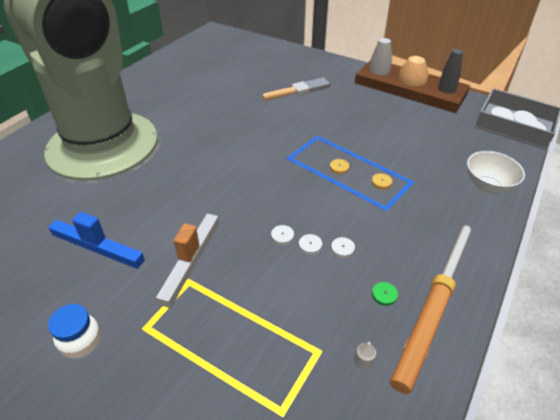

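```bash
cat > det.py <<'E'
from h import *
def blobs(m,amin=20):
    n,l,st,c=cv2.connectedComponentsWithStats(m.astype(np.uint8)); return [(c[i],st[i][4],st[i][:4],l==i) for i in range(1,n) if st[i][4]>=amin]
def bay(s):
    h=cv2.cvtColor(s['frame'],cv2.COLOR_RGB2HSV); m=cv2.inRange(h,(26,150,120),(34,255,255))
    b=max(blobs(m>0),key=lambda b:b[2][2]*b[2][3])
    p=ray(s,np.argwhere(b[3])[:,::-1],0)[:,:2].astype(np.float32); return cv2.minAreaRect(p)
def discs(s,z=10):
    h=cv2.cvtColor(s['frame'],cv2.COLOR_RGB2HSV); m=cv2.inRange(h,(0,0,165),(180,50,255))
    m=cv2.morphologyEx(m,cv2.MORPH_CLOSE,np.ones((3,3)))
    return [(ray(s,b[0],z)[0].round(1),b[1],b[0].round(1)) for b in blobs(m>0,60)]
E
python3 - <<'E'
from det import *
for f in ('top1','scene1'):
    s=np.load(f'pics/{f}.npy',allow_pickle=True).item()
    print(f,bay(s))
    for d in discs(s): print(d)
    h=cv2.cvtColor(s['frame'],cv2.COLOR_RGB2HSV)
    m=cv2.inRange(h,(4,110,60),(18,255,255))
    for b in blobs(m>0,30): print('wood',b[0],b[1],b[2],ray(s,b[0],80)[0],ray(s,b[0],52)[0])
s=np.load('pics/top1.npy',allow_pickle=True).item()
print('bar ends',ray(s,[[303,250],[380,233]],24), ray(s,[[277,400]],0))
h=s['frame'][222:262,296:388]
cv2.imwrite('pics/crop.png',cv2.resize(h[:,:,::-1],None,fx=8,fy=8,interpolation=cv2.INTER_CUBIC))
E
```

```text
top1 ((581.487548828125, -260.531494140625), (268.1535949707031, 121.05433654785156), 0.4353586733341217)
(array([1121.5,  805.4,   10. ]), np.int32(1465), array([18.5, 17.4]))
(array([1128.5,  399.5,   10. ]), np.int32(161), array([142.2,   5.8]))
(array([1091.5,  135.5,   10. ]), np.int32(1615), array([229.3,  13.7]))
(array([1128.6,    4.4,   10. ]), np.int32(97), array([273.9,   2.7]))
(array([1125.9, -317.9,   10. ]), np.int32(156), array([381.7,   5.5]))
(array([1109.2, -594.6,   10. ]), np.int32(2087), array([470. ,  15.1]))
(array([1091.1, -115.4,   10. ]), np.int32(112), array([314.6,  13.8]))
(array([1072.6, -227.3,   10. ]), np.int32(206), array([352.7,  19.9]))
(array([1072.2,  490.5,   10. ]), np.int32(203), array([111. ,  23.4]))
(array([1092.8,  602.4,   10. ]), np.int32(98), array([76.6, 19.8]))
(array([1064.3,  415.9,   10. ]), np.int32(111), array([134.9,  24.5]))
(array([1062.4, -301.2,   10. ]), np.int32(104), array([377.6,  23.6]))
(array([1090.2, -831.3,   10. ]), np.int32(81), array([539.6,  26.6]))
(array([1000.3,  470.5,   10. ]), np.int32(68), array([114.9, 
[... 3753 characters left out ...]
od [451.62127284  45.91896441] 12476 [356   0 183 112] [605.49438131 817.31586575  80.        ] [594.04648421 883.62609566  52.        ]
wood [277.98305085  94.40677966] 118 [263  90  32  10] [320.56843314 305.54674081  80.        ] [295.07651797 346.63183807  52.        ]
wood [186.13292117 241.97990726] 647 [174 224  24  37] [ 442.7046769  -185.82063991   80.        ] [ 423.23286494 -168.95507203   52.        ]
wood [420.66759443 337.94353877] 2515 [391 275  64 118] [ 841.19115037 -150.67885946   80.        ] [ 841.36076197 -132.08115099   52.        ]
bar ends [[ 400.50371682  -69.42371736   24.        ]
 [ 443.17817772 -271.40065451   24.        ]] [[17.07762719 -0.71149755  0.        ]]
```

View pics/crop.png

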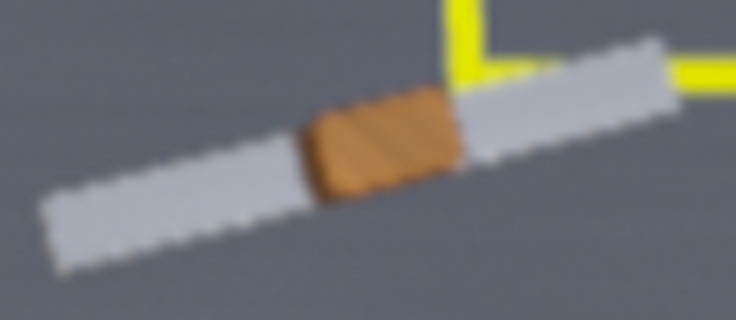

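```bash
python3 - <<'E'
from det import *
s=np.load('pics/top1.npy',allow_pickle=True).item()
e=ray(s,[[302.2,251.4],[379.8,231.4]],24)[:,:2]; d=e[1]-e[0]; c=e.mean(0)
yaw=np.arctan2(d[1],d[0]); print(c,np.hypot(*d),np.degrees(yaw))
c=(c+[424,-169.2])/2
for psi in (yaw+np.pi,yaw):
    o=[np.pi,0,psi]; print(np.degrees(psi),env.ik([*c,200],o),env.ik([*c,36],o))
    for f in (np.pi,0,-np.pi): print(f,env.ik([593,60,36],[np.pi,0,f]),env.ik([593,-227,36],[np.pi,0,f]))
psi=yaw+np.pi
env.move_to([*c,200],[np.pi,0,psi]); 
print(env.read_time())
T=env.read_tool_pos();R=env.read_tcp_rot(); w=snap('wrist','w1'); print(T,R,w['tool_from_camera'])
E
```

```text
[ 422.14761041 -169.17483468] 209.8620884900957 -76.08830645046625
103.91169354953375 [-0.40194628  0.4166346   0.85332692  2.0907037  -0.43195782  0.81589531
  0.955635  ] [ 0.1784839   0.60859482  0.09369883  2.17420967 -0.15057124  0.36462356
  0.6390449 ]
3.141592653589793 [-0.19447324  0.73859341 -0.00836082  1.80590335  0.01001097  0.5971366
  1.36186224] [ 0.23647092  0.78507788  0.05434715  1.69899414 -0.06273235  0.65921246
  1.89534046]
0 [-0.58889139  0.8452012   0.59136499  1.82738679 -0.71100408  0.69330959
 -1.1554153 ] [-0.05262642  0.86200797  0.51110523  1.71556075 -0.59504632  0.72407962
 -0.80412998]
-3.141592653589793 [-0.19447324  0.73859341 -0.00836082  1.80590335  0.01001097  0.5971366
  1.36186224] [ 0.23647092  0.78507788  0.05434715  1.69899414 -0.06273235  0.65921246
  1.89534046]
-76.08830645046625 [-0.59510516  0.63119153  1.23625026  2.09666015 -0.74777831  0.96085074
 -1.84133047] [-0.42257401  0.94134132  1.00258604  2.20120452 -1.25962204  0.7976269
 -1.43723858]
3.141592653589793 [-0.19447324  0.73859341 -0.00836082  1.80590335  0.01001097  0.5971366
  1.36186224] [ 0.23647092  0.78507788  0.05434715  1.69899414 -0.06273235  0.65921246
  1.89534046]
0 [-0.58889139  0.8452012   0.59136499  1.82738679 -0.71100408  0.69330959
 -1.1554153 ] [-0.05262642  0.86200797  0.51110523  1.71556075 -0.59504632  0.72407962
 -0.80412998]
-3.141592653589793 [-0.19447324  0.73859341 -0.00836082  1.80590335  0.01001097  0.5971366
  1.36186224] [ 0.23647092  0.78507788  0.05434715  1.69899414 -0.06273235  0.65921246
  1.89534046]
2.9
[ 423.45175457 -168.64167813  199.9488201 ] [-3.14154828e+00 -5.24838263e-05  1.81491981e+00] [[-4.01598172e-04 -9.53698235e-01 -3.00764883e-01  7.56970321e+01]
 [ 9.99999919e-01 -3.74956534e-04 -1.46302833e-04 -8.87765829e-01]
 [ 2.67549953e-05 -3.00764918e-01  9.53698308e-01 -1.42433181e+02]
 [ 0.00000000e+00  0.00000000e+00  0.00000000e+00  1.00000000e+00]]
```

View pics/w1.png

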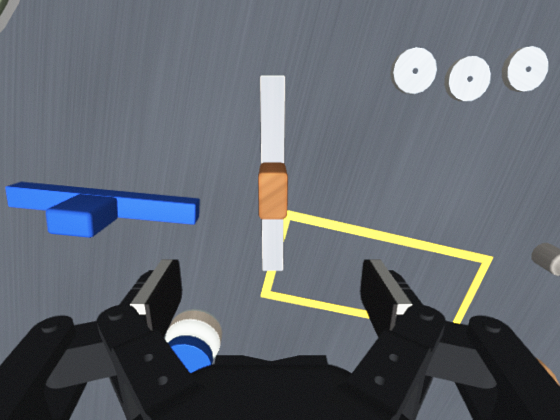

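The wrist view shows the bar vertical at column 272, with its handle at (273,190). It lies midway between the finger pads (columns 180 and 362), so I can grasp it.

```bash
python3 - <<'E'
from det import *
p=env.read_tool_pos()
env.line_to([p[0],p[1],36],v=120)
env.gripper_to(10,60); print(env.read_opening(),env.read_gripper_force(),env.read_ft_force())
env.line_to([p[0],p[1],120],v=120)
env.move_to([593,75,120],[np.pi,0,np.pi])
print(env.read_time(),env.read_tool_pos(),env.read_joint_positions(),env.read_opening())
snap('top','top2');snap('scene','scene2')
E
```

```text
25.55355046528945 61.68151259422302 [-0.3172667   0.94334937  6.13394905]
7.0333 [592.4363959   73.03085378 119.77693785] [-0.46519973  0.64708594  0.35664069  1.78353866 -0.30688684  0.76684467
  1.61520591] 25.454069871725746
```

View pics/scene2.png

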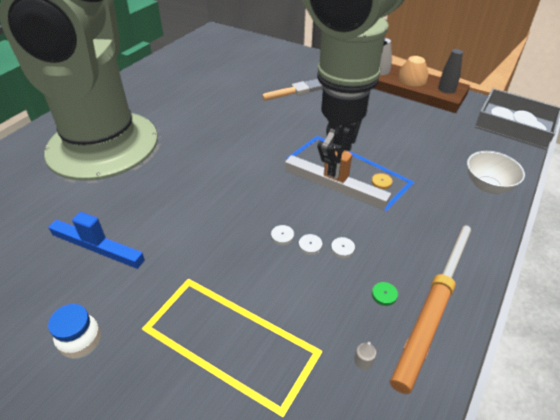

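View pics/top2.png

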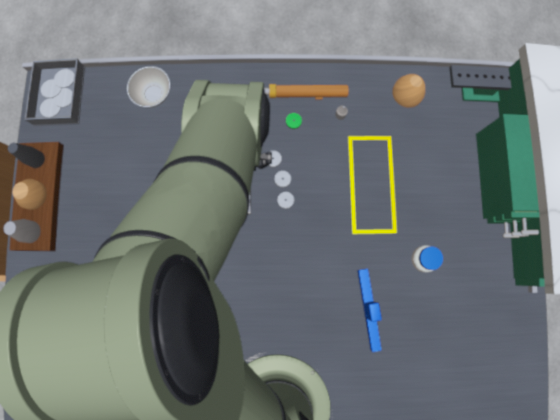

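The scene view shows the bar held level and parallel to the bay's long side, behind the row of blanks. The blanks are undisturbed at (282,233), (310,243) and (342,246). Next I lower the bar and push.

```bash
python3 - <<'E'
from det import *
o=[np.pi,0,np.pi]
env.line_to([593,75,60],o,v=80)
print(env.line_to([593,75,36.7],o,v=40,threshold=15),env.read_tool_pos(),env.read_ft_force())
env.line_to([593,-100,36.7],o,v=60)
print(env.read_time(),env.read_tool_pos(),env.read_ft_force())
s=snap('scene','scene3'); b=bay(s); print(b)
for d in discs(s):
    if 450<d[0][0]<750 and abs(d[0][1])<350: print(d)
E
```

```text
True [592.53054245  75.05112555  36.17964112] [-2.73701968  0.19460978  9.37188247]
11.7 [593.0515655  -99.87688386  36.71766984] [-1.08955835  0.01556604 -3.58182825]
((581.5537109375, -262.0856018066406), (270.0274353027344, 120.10519409179688), 0.44313719868659973)
(array([516.2, -94.4,  10. ]), np.int32(379), array([253.9, 251.2]))
(array([ 537.1, -135.5,   10. ]), np.int32(415), array([250.8, 270.9]))
(array([652.2, -92.1,  10. ]), np.int32(610), array([319.2, 281.9]))
(array([ 594.5, -135.6,   10. ]), np.int32(440), array([278. , 284.9]))
(array([ 650.2, -135.6,   10. ]), np.int32(477), array([306. , 299.1]))
```

View pics/scene3.png

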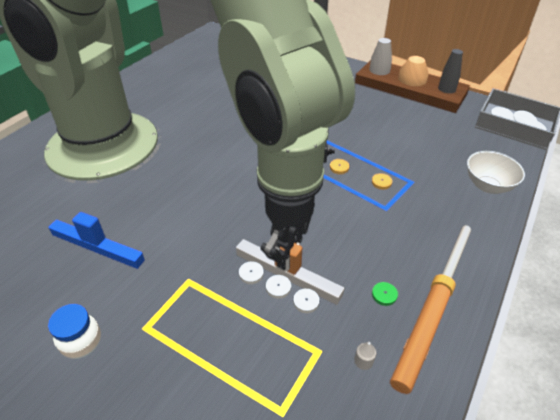

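The blanks sit in a line against the bar at (251,271), (278,285) and (306,299), y ≈ -135.5, and all three move together. I'll finish the push and release.

```bash
python3 - <<'E'
from det import *
o=[np.pi,0,np.pi]
env.line_to([593,-226,36.7],o,v=50); env.pause(0.2)
print(env.read_time(),env.read_tool_pos(),env.read_ft_force())
env.gripper_to(85); env.pause(0.2)
env.line_to([593,-226,180],v=100)
env.move_to([480,150,280],o)
s=snap('scene','scene4'); b=bay(s); print(b)
for n in('scene','top'):
  s=env.snapshot(n)
  for d in discs(s):
    if 430<d[0][0]<750 and abs(d[0][1])<350: print(n,d)
print(env.read_time())
E
```

```text
14.6167 [ 593.01162434 -225.93643154   36.69182042] [ 0.31729777  1.18742197 -2.79810765]
((581.5147094726562, -262.0617980957031), (270.3067321777344, 120.04126739501953), 0.5308169722557068)
scene (array([ 519.7, -221.4,   10. ]), np.int32(555), array([213.6, 300.9]))
scene (array([ 537.1, -261.4,   10. ]), np.int32(518), array([207.1, 323.2]))
scene (array([ 652.2, -221.2,   10. ]), np.int32(742), array([280.4, 338.3]))
scene (array([ 594.4, -261.4,   10. ]), np.int32(571), array([235.9, 340.2]))
scene (array([ 650.3, -261.3,   10. ]), np.int32(616), array([265.6, 357.6]))
top (array([ 656.6, -242.5,   10. ]), np.int32(376), array([364.9, 155.4]))
top (array([626.8, 266. ,  10. ]), np.int32(355), array([177.2, 166.5]))
top (array([ 591.9, -264. ,   10. ]), np.int32(133), array([373.7, 178.5]))
top (array([ 532.1, -241.5,   10. ]), np.int32(446), array([366.4, 200.4]))
18.6583
```

View pics/scene4.png

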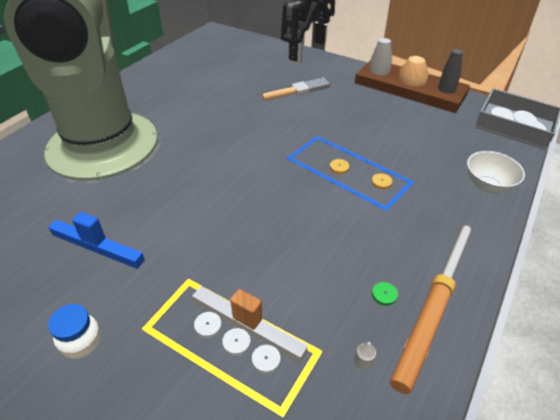

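All three blanks lie flat inside the yellow outline at (207,323), (236,340) and (266,358). The straightedge stands upright behind them and the arm is clear.

```bash
python3 -c "
from bench import env
print(env.hand_in())"
```

```text
the job is handed in; nothing more can be done
None
```

I pushed the three blanks together into the yellow bay with the straightedge, left it standing released on its bar, and handed the job in at about 19 s; the last images put every blank centre within 1 mm of the bay's centreline in y, and the hand-in returned no verdict.

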